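Dock the cordless mixing wand in its spring-clip charging cradle

ROBOT

A 7-joint arm with a two-finger parallel gripper is mounted at the origin on the work surface. World frame = base frame: x ahead of the robot, y to its left, z up, the work surface at z = 0. Lengths are in m, angles in rad, forces in N, time in s.
With the tool pointing down it reaches from about 0.4 to 0.9 m from the base axis. Payload 5.6 kg.
Tool frame: the origin (TCP) lies midway between the tips of the shut fingers; the grasp point (between the pads) lies 19 mm behind it; z points along the fingers, y is the line along which they close (so a half turn about z gives the same grasp; the last joint's range is limited). The gripper opens to 92 mm and grips with 3 to 60 N. Pads are 20 mm wide; open, the fingers measure 128 mm over their backs; the gripper's body (75 mm by 189 mm) begins 69 mm behind the grasp point.
Start: joints at [-1.146, 0.468, -0.012, 1.603, 0.006, 1.071, -0.056], TCP at [0.293, 0.58, 0.215] pointing down, gripper open.
Joint ranges: [-2.53, 2.53], [-0.31, 2.02], [-1.57, 1.55], [0.28, 2.44], [-1.29, 4.43], [0.15, 1.84], [-2.92, 2.92]. Speed limits (rad/s): [2.57, 2.57, 3.14, 3.14, 3.14, 3.14, 3.14].

INTERFACE

Orientations are given as a 3x3 rotation matrix whose columns are the frame's x, y, z axes.
In Python, from station import env, effector, solver, viewer, workorder, search_frame, tip_of gives the robot as it stands. Calls block until the motion is done:
- env.reach(position, orientation): joint-space move of the TCP to a pose.
- env.movel(position, frame=None, rate=0.15): straight line of the TCP; frame=None keeps the orientation; rate is the mean speed in m/s.
- env.goto_joints(angles): joint-space move.
- effector.release() and effector.grasp(squeeze=None): open the fingers fully, or close them until they stop; squeeze is the grip in N (None keeps the last).
- env.pause(seconds).
- solver.inverse_kinematics(position, orientation): joint angles nearest the present ones, or None.
- env.sense(): the state.
- viewer.read_camera(name): name is "side" or "top" or "wrist"; returns (picture, depth): 400x640x3 uint8, red, green, blue; 400x640 float32, m along the optical axis (not along the pixel's ray), 0 where there is no reading.
- viewer.camera_info(name): a dict with "intrinsics" (3x3 intrinsics, pixels), "eye" and "rotation" of the camera in the world; the wrist camera has in their place "T_tool_cam" (4x4, takes a point from camera to tool coordinates, whose origin is the TCP and whose axes are the flange's). Camera axes: x right, y up, looking along -z (the intrinsics and any distortion apply to the point x, -y, -z); pixel columns grow to the right and rows downward; lengths in m; the calibration is good to about 2 mm. The wrist camera is an equidistant fisheye: a pixel r from the principal point sees the ray r / f radians off the axis. A picture is of the moment at which its call begins: read the wrist's pose just before it. camera_info takes no time and is no camera call.
A pose or a line that the arm cannot do raises env.PlanningError and nothing moves.
- workorder.finish_job(): hands the job in; it is judged then, once.
Trained networks look in the newest picture that a camera, given by its name, has taken for a name from the list of things; names that differ only in an ending like _2 or _b are one class to them, and where a whole thing is asked for, a point or a joint stands for the part that bears it (a point fixed in the world has none). Each returns a list of dicts, best first, with "score" (0 to 1); they miss things now and then, are a little off and sometimes report something else, mostly with a low value. They report only what shows in the picture. A call takes as long as a camera call. They do not tell look-alikes from the thing itself.
- search_frame(camera, name): "at" ([x, y, z] in m, in world coordinates, good to about 4 mm: the middle of the surface that is visible of it).
- tip_of(camera, name): "at" ([x, y, z] in m, in world coordinates, good to about 4 mm: a listed point, or the origin of a listed thing).
The state is a dict: "t": time; "joint_positions": joint angles; "joint_velocities": joint speeds; "tau": joint torques, N m; "ee_pos": TCP position; "tcp_rot": TCP orientation; "wrist_force": force on the tool from outside, world axes, zero at the start; "moment": the same for the moment, N m; "gripper_width": finger opening in m; "grasp_force": force on a finger pad.
Only numpy, scipy, OpenCV 4.12 (cv2) and the standard library are available. Lean on these libraries where they do the work, as an engineer would, in place of code of your own. Each camera call takes 0.05 s, during which the arm holds its last target. There are 200 camera calls.

TASK

Put the cordless mixing wand back on charge. Take it from the open metal rest, hold it over the white cradle with its thick butt end facing the brass plate and about 35 mm short of it, and press it gently down between the steel spring fingers until both pairs have snapped around the barrel and it lies fully home. Then slide it along in the clips until its butt has pushed in the sprung pin on the brass plate and bears firmly, but not hard, against the stop, let go so that it stays pressing on the pin, and leave the beaker, jar and mortar where they are.

Things in the scene. Friction and masses are not known exactly. Their poses are not given: they have to be found in the camera images.
- wand: cordless mixing wand, 0.11 to 0.23 kg: smooth grey round barrel, 24 mm diameter, 160 mm long, with a thin steel shaft (7 mm diameter, 50 mm long) and 19 mm disc at one end. Origin mid-barrel on its axis; y runs along the barrel to the thick butt end. At the start it lies level in the rest, axis 45 mm above the counter. Grip it across mid-barrel, firmly
- butt (a point): centre of the wand's flat brass-rimmed butt end, 80 mm from the wand's origin along its y
- rest: fixed open aluminium rest: base 60 x 140 mm, 8 mm thick, with two V notches 55 mm either side of its middle (each 10 mm wide along the wand), free down to the base between them. Origin on the counter under its middle, y along the wand. Mid-barrel lies within 8 mm of the middle of the rest
- cradle: white plastic charging cradle fixed to the counter: base 76 x 236 mm, 10 mm thick, with two clips 50 mm either side of its middle, free down to the base between them (86 mm), so a gripper can stand there. Origin on the counter under the middle; y points along the seated wand to the brass plate, z up. More than 45 N between wand and cradle breaks it
- seat (a point): on the cradle, 52 mm above its origin: the height and line of the barrel's axis when fully home, resting on rigid V pads. Start the slide with the wand's origin 6 to 22 mm short of this point along y
- clip_a (a point): middle of the clip away from the plate (cradle y -50 mm, 61 mm up): two upright steel spring fingers, 14 mm wide along y, with round inward beads 18 mm apart at this height and above them a flared mouth, 37 mm wide at the top, 76 mm above the counter. The barrel spreads the fingers and they close over it
- clip_b (a point): middle of the same kind of clip nearer the plate (cradle y +50 mm, 61 mm up). The barrel meets both clips with its axis about 18 mm above home; pushing it level through both takes 10 to 18 N in all, then it snaps the rest of the way down. Below that is the rigid seat. Pushed off-centre, the wand tips in the grip and one clip may lag
- plate: brass plate, 34 mm wide, 28 mm tall, on a rigid post at the y end of the cradle. Origin: centre of its face, 102 mm from the seat point along y, same height. From it a contact stud 11 mm thick points at the butt: an adjusted screw tipped by a sprung pin. The pin's tip stands 3 to 25 mm off the face (each time different, not measured: feel for it), yields 2.5 mm at 1 N, then is rigid
- face (a point): centre of the brass plate's face, where the stud comes out. Sliding the clipped wand towards it takes 2 to 6 N of friction, about 1 N more as the pin yields, then a sharp rise at the rigid stop: push about 5 to 12 N above the friction there; the stud is damaged above 20 N. Friction in the clips then holds the wand against the pin
- beaker: loose glass beaker, 68 mm across, 95 mm tall, not part of the job; origin under its middle
- jar: loose amber jar with white cap, 60 mm across, 85 mm tall, not part of the job; origin under its middle
- mortar: loose white bowl (mortar), 90 mm across, 50 mm tall, not part of the job; origin under its middle
Things that resemble listed ones, but are neither listed nor needed, are in the scene too. Of the things that look like the wand, the smallest one is meant.

How it is judged:
By the outcome, as a careful person would: the job done as asked, in the order asked, and still so for the second after the job is handed in, with the robot touching nothing.
It also fails if it takes over 69 s, if anything falls off the work surface, if the arm or the gripper's body presses on something with over 40 N, if the wrist force passes 120 N, or if a joint passes its speed limit or range.

## Working session

There is one attempt and no reset: what is moved stays moved. The work goes in short steps, each a Python script; the robot and the scene stay as the last script left them, time stands still between calls to the robot, and variables do not carry over. Pictures are saved under pics/ and viewed, at most 10 in all, crops included, and the job is handed in when it is done.

```bash
ls; mkdir -p pics; python3 - <<'E'
from station import *
import cv2,numpy as np
s=env.sense();print(s['t'],s['ee_pos'],s['tcp_rot'],s['wrist_force'],s['gripper_width'])
for c in ('top','side'):
    p,d=viewer.read_camera(c); cv2.imwrite(f'pics/{c}0.png',p[:,:,::-1]); np.savez(f'{c}0.npz',p=p,d=d)
    i=viewer.camera_info(c);print(c,i)
    for n in ('wand','butt','rest','cradle','seat','clip_a','clip_b','plate','face','beaker','jar','mortar'):
        print(n,[(np.round(r['at'],3).tolist(),round(r['score'],2)) for r in tip_of(c,n)][:4])
print(env.sense()['t'])
E
```

```text
pics
0.0 [0.29292515 0.57959278 0.21366641] [[-8.92514808e-01  4.51017625e-01 -6.47560330e-04]
 [ 4.51018064e-01  8.92513353e-01 -1.61915015e-03]
 [-1.52309012e-04 -1.73717689e-03 -9.99998480e-01]] [ 0.80552011 -0.62935657 -0.23811698] 0.09173918153468895
top {'intrinsics': array([[390.48145419,   0.        , 322.93101538],
       [  0.        , 390.48145419, 198.65430605],
       [  0.        ,   0.        ,   1.        ]]), 'eye': array([0.31373081, 0.01135994, 0.88648366]), 'rotation': array([[ 0.01524352,  0.98521955, -0.17061676],
       [-0.99980701,  0.01290386, -0.01481358],
       [-0.01239302,  0.17080964,  0.98522611]])}
wand [([0.546, -0.22, 0.046], 0.83), ([0.214, 0.224, 0.017], 0.66), ([0.29, -0.212, 0.017], 0.58), ([0.716, -0.198, 0.0], 0.33)]
butt [([0.254, -0.106, 0.016], 0.87), ([0.574, -0.146, 0.042], 0.67), ([0.155, 0.127, 0.02], 0.66)]
rest [([0.551, -0.215, -0.0], 0.71)]
cradle [([0.496, 0.233, -0.001], 0.61)]
seat [([0.495, 0.228, 0.051], 0.85)]
clip_a [([0.478, 0.278, 0.06], 0.81), ([0.514, 0.186, 0.061], 0.72), ([0.714, -0.199, -0.0], 0.24)]
clip_b [([0.478, 
[... 816 characters left out ...]
, ([0.216, 0.221, 0.018], 0.73)]
butt [([0.57, -0.148, 0.044], 0.89), ([0.254, -0.101, 0.02], 0.89), ([0.152, 0.131, 0.017], 0.58)]
rest [([0.546, -0.224, 0.002], 0.61)]
cradle [([0.502, 0.232, 0.004], 0.7)]
seat [([0.497, 0.239, 0.052], 0.96)]
clip_a [([0.482, 0.274, 0.061], 0.89), ([0.518, 0.189, 0.058], 0.74), ([0.496, 0.237, 0.052], 0.65)]
clip_b [([0.482, 0.274, 0.061], 0.89), ([0.518, 0.189, 0.058], 0.74), ([0.496, 0.237, 0.052], 0.65)]
plate [([0.462, 0.33, 0.05], 0.47)]
face [([0.464, 0.328, 0.05], 0.65)]
beaker [([0.704, 0.243, 0.001], 0.95), ([0.544, -0.221, 0.044], 0.63), ([0.548, -0.221, 0.003], 0.4)]
jar [([0.712, -0.198, -0.002], 0.84)]
mortar [([0.709, 0.01, 0.003], 0.76)]
1.3
```

View pics/top0.png

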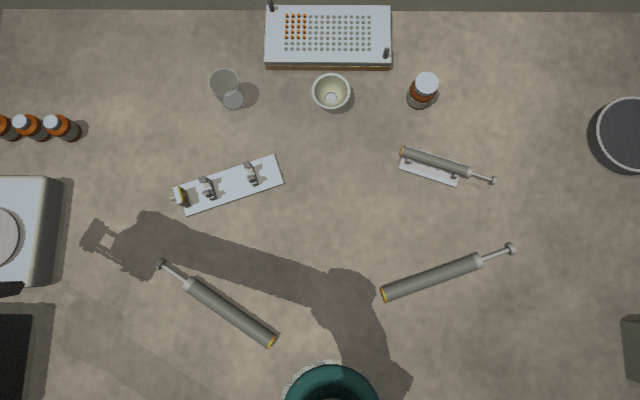

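```bash
python3 - <<'E'
import cv2
p=cv2.imread('pics/side0.png'); print(cv2.imwrite('pics/side0c.png',cv2.resize(p,(800,500))))
E
```

```text
True
```

View pics/side0.png

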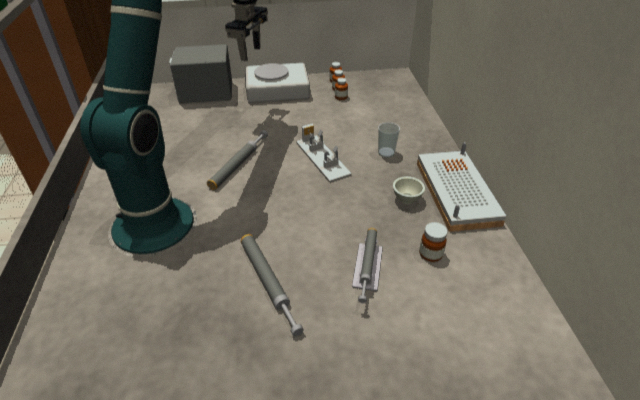

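The top view shows three wand-like things: (435,160) in the metal rest, (430,278) and (230,312) lying on the counter. The one at (435,160) is the smallest and the only one in the rest, so it fits the description. I'll confirm with a crop and measure it.

```bash
cat > h.py <<'E'
from station import *
import cv2,numpy as np
def cloud(c,d):
    i=viewer.camera_info(c);K=i['intrinsics'];v,u=np.mgrid[:400,:640]
    P=np.stack([(u-K[0,2])/K[0,0]*d,-(v-K[1,2])/K[1,1]*d,-d],-1)
    return P@i['rotation'].T+i['eye']
E
python3 - <<'E'
from h import *
T=np.load('top0.npz')['p'][:,:,::-1]
S=np.load('side0.npz')['p'][:,:,::-1]
a=cv2.resize(T[130:200,380:510],(780,420),interpolation=cv2.INTER_CUBIC)
cv2.imwrite('pics/crop_wand.png',a)
cen=np.array([.545,-.22])
for c in('top','side'):
    z=np.load(c+'0.npz');P=cloud(c,z['d']);ok=z['d']>0
    print(c,'counter z',np.median(P[ok&(abs(P[...,0]-.45)<.05)&(abs(P[...,1]-0)<.08)][:,2]))
    # barrel surface: z .04-.065 near the rest
    m=ok&(np.hypot(P[...,0]-cen[0],P[...,1]-cen[1])<.16)&(P[...,2]>.047)&(P[...,2]<.075)
    Q=P[m];r=cv2.minAreaRect(Q[:,:2].astype(np.float32));print('wand',len(Q),r,'ztop',np.percentile(Q[:,2],[50,90,98]))
    mu=Q.mean(0);U=np.linalg.svd(Q-mu,full_matrices=False)[2][0];U*=np.sign(U[1]);t=(Q-mu)@U;print(mu,U,t.min(),t.max())
    # profile along
    n=np.array([-U[1],U[0]]);
    for k in np.arange(-.12,.13,.02):
        s=abs(t-k)<.01
        if s.sum()>3: print(round(k,3),s.sum(),Q[s].mean(0).round(4),np.ptp((Q[s]-mu)[:,:2]@n).round(4),Q[s,2].max().round(4))
    m=ok&(abs(P[...,0]-.49)<.12)&(abs(P[...,1]-.235)<.14)&(P[...,2]>.005)&(P[...,2]<.016)
    Q=P[m];print('cradle base',len(Q),cv2.minAreaRect(Q[:,:2].astype(np.float32)))
    m=ok&(abs(P[...,0]-.49)<.12)&(abs(P[...,1]-.235)<.14)&(P[...,2]>.05)
    print('high',[ (x.round(4).tolist()) for x in P[m][:60:3]])
E
```

```text
top counter z -6.412259430038647e-05
wand 992 ((0.6052621006965637, -0.2639881372451782), (0.22729910910129547, 0.16180822253227234), 71.93730163574219) ztop [0.05494832 0.05860551 0.06482964]
[ 0.56210366 -0.22754182  0.05474421] [0.74216831 0.66965475 0.02736262] -0.12777079657898424 0.13570406410275002
-0.12 45 [ 0.5062 -0.3442  0.0511] 0.0189 0.0558
-0.1 27 [ 0.5137 -0.3226  0.0483] 0.015 0.0504
-0.08 61 [ 0.5188 -0.2947  0.0525] 0.0259 0.0606
-0.06 111 [ 0.5267 -0.2781  0.0545] 0.0384 0.0622
-0.04 110 [ 0.5337 -0.2558  0.0548] 0.0347 0.0608
-0.02 110 [ 0.541  -0.2339  0.0545] 0.0342 0.061
0.0 111 [ 0.5478 -0.2117  0.0545] 0.0371 0.0593
0.02 108 [ 0.5551 -0.1901  0.0546] 0.0344 0.0598
0.04 111 [ 0.5624 -0.168   0.0543] 0.035 0.0607
0.06 61 [ 0.5697 -0.1516  0.0551] 0.0257 0.0593
0.1 45 [ 0.6916 -0.212   0.0581] 0.03 0.0746
0.12 74 [ 0.6896 -0.1912  0.0594] 0.0216 0.0737
cradle base 2758 ((0.4866991639137268, 0.23817503452301025), (0.24658657610416412, 0.19069735705852509), 86.71807098388672)
high [[0.5372, 0.191, 0.0722], [0.5341, 0.1945, 0.0755], [0.5347, 0.1884, 0.0737], [0.532
[... 1211 characters left out ...]
178 0.0564
0.12 123 [ 0.6938 -0.2127  0.0593] 0.041 0.075
cradle base 779 ((0.5127134323120117, 0.24664491415023804), (0.13696062564849854, 0.24431976675987244), 25.771461486816406)
high [[0.4746, 0.3501, 0.0631], [0.4639, 0.3431, 0.0644], [0.4735, 0.34, 0.0656], [0.4503, 0.339, 0.0643], [0.4604, 0.3411, 0.0622], [0.4703, 0.3416, 0.061], [0.4802, 0.3422, 0.0598], [0.4497, 0.3333, 0.0641], [0.4588, 0.3254, 0.0683], [0.4729, 0.3357, 0.0607], [0.4431, 0.3336, 0.0606], [0.4529, 0.3336, 0.0598], [0.4622, 0.3273, 0.063], [0.4724, 0.3311, 0.0598], [0.4428, 0.3315, 0.0582], [0.4518, 0.3223, 0.0632], [0.4626, 0.3322, 0.056], [0.4722, 0.3301, 0.0566], [0.4429, 0.334, 0.0527], [0.4522, 0.3268, 0.0565]]
```

View pics/crop_wand.png

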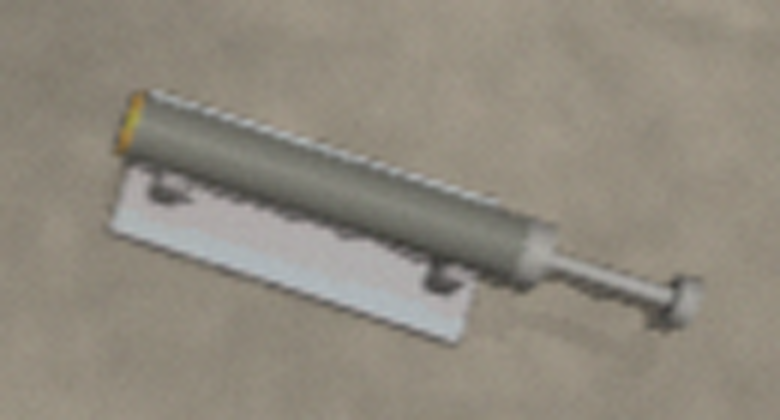

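The crop confirms it: brass-rimmed butt at left (130,120), barrel to (530,250), thin shaft and disc at (685,300), lying in the V rest. Now for a refined fit of wand and cradle.

```bash
python3 - <<'E'
from h import *
from scipy.optimize import least_squares
def dirn(a):return np.array([np.cos(a),np.sin(a)])
for c in('top','side'):
    z=np.load(c+'0.npz');P=cloud(c,z['d']);ok=z['d']>0
    rel=P[...,:2]-[.545,-.22];u=dirn(np.deg2rad(70.4));n=np.array([-u[1],u[0]])
    a,b=rel@u,rel@n
    m=ok&(abs(b)<.03)&(a>-.07)&(a<.07)&(P[...,2]>.043)&(P[...,2]<.066);Q=P[m]
    f=lambda p:np.hypot((Q[:,:2]-[.545,-.22])@[-np.sin(p[1]),np.cos(p[1])]-p[0],Q[:,2]-.045-p[2])-.012
    s=least_squares(f,[0,1.229,0],loss='soft_l1',f_scale=.002);print(c,'cyl off,deg,dz',s.x[0],np.rad2deg(s.x[1]),s.x[2],np.std(f(s.x)))
    m=ok&(abs(b)<.012)&(P[...,2]>.047)&(P[...,2]<.066)&(abs(a)<.11);print(' butt end a:',np.sort(a[m])[-12:].round(4))
    # disc end
    m=ok&(abs(b)<.016)&(P[...,2]>.04)&(P[...,2]<.066)&(a<0);print(' disc end a:',np.sort(a[m])[:10].round(4))
    # cradle base: white mask, ray to z=.010
    i=viewer.camera_info(c);K=i['intrinsics'];v,w=np.mgrid[:400,:640]
    D=np.stack([(w-K[0,2])/K[0,0],-(v-K[1,2])/K[1,1],-np.ones_like(w,float)],-1)@i['rotation'].T
    G=i['eye']+D*((.010-i['eye'][2])/D[...,2])[...,None]
    p=z['p'].astype(int);m=(p.min(-1)>(140))&(abs(G[...,0]-.495)<.11)&(abs(G[...,1]-.235)<.15)&ok&(abs(P[...,2]-.01)<.008)
    m=m.astype(np.uint8);k,l,st,_=cv2.connectedComponentsWithStats(m)
    j=1+np.argmax(st[1:,4]);Q=G[l==j][:,:2];print(' cradle',st[j,4],p[l==j].mean(0),cv2.minAreaRect(Q.astype(np.float32)))
E
```

```text
top cyl off,deg,dz -0.0028926236498761464 71.95333231916547 9.4568779170354e-05 0.0012569272218128226
 butt end a: [0.0775 0.0775 0.0779 0.0781 0.0781 0.0782 0.0787 0.0787 0.0788 0.0789
 0.0791 0.0791]
 disc end a: [-0.1367 -0.1363 -0.1363 -0.136  -0.1352 -0.1351 -0.1351 -0.1348 -0.1347
 -0.1346]
 cradle 2210 [173.50226244 180.68506787 184.39140271] ((0.4964056611061096, 0.2397308498620987), (0.07450809329748154, 0.23421311378479004), 19.837142944335938)
side cyl off,deg,dz -0.003201132195277797 71.80351935060048 -0.00021998223921888897 0.0012897700567018363
 butt end a: [0.0734 0.0736 0.0743 0.0744 0.0744 0.0755 0.0758 0.0759 0.0762 0.0774
 0.0774 0.0821]
 disc end a: [-0.1403 -0.1394 -0.1393 -0.1386 -0.1386 -0.1384 -0.1382 -0.1381 -0.1378
 -0.1378]
 cradle 521 [187.47216891 194.14011516 186.5547025 ] ((0.496800035238266, 0.24109990894794464), (0.075492262840271, 0.23740911483764648), 20.003822326660156)
```

```bash
python3 - <<'E'
from h import *
u=np.array([np.cos(np.deg2rad(110)),np.sin(np.deg2rad(110))]);n=np.array([u[1],-u[0]])
for c in('top','side'):
    z=np.load(c+'0.npz');P=cloud(c,z['d']);ok=z['d']>0
    r=P[...,:2]-[.4966,.2403];a,b=r@u,r@n
    m=ok&(abs(a)<.14)&(abs(b)<.05)
    for lo,hi in((.06,.09),(.03,.06),(.004,.016)):
        k=m&(P[...,2]>lo)&(P[...,2]<hi);print(c,lo,'a',np.histogram(a[k],np.arange(-.14,.145,.01))[0])
        print('   b',np.histogram(b[k],np.arange(-.05,.055,.005))[0])
    for s in(-1,1):
        k=m&(P[...,2]>.058)&(P[...,2]<.08)&(abs(a-s*.05)<.03); print(c,s,'clip a',np.percentile(a[k],[3,50,97]).round(4),'b',np.percentile(b[k],[3,97]).round(4), [np.median(b[k&(b*t>0)]).round(4) for t in(-1,1)])
cv2.imwrite('pics/crop_cr.png',cv2.resize(np.load('top0.npz')['p'][145:225,160:295,::-1],(810*95//100,456),interpolation=cv2.INTER_CUBIC))
E
```

```text
top 0.06 a [ 0  0  0  0  0  0  0 20 54  5  0  0  0  0  0  0  0 25 60  2  0  0  0 43
 86  2  0  0]
   b [ 0  0  0  0  0  2 56 38 22 15 15 28 59 55  7  0  0  0  0  0]
top 0.03 a [ 0  0  0  0  0  0  0 38 58  2  0  0  0  0  0  0  0 53 63  3  0  0  0 60
 18 16  8  0]
   b [ 0  0  0  0  0 21 82 19 14 38 49 42 36 17  1  0  0  0  0  0]
top 0.004 a [  1   0 122 140 133 141 142 116  38  79 139 141 144 141 143 143 138 128
  43  52 121 140 149 145  61  35   0   0]
   b [  1   0 177 225 214 216 177 172 163 161 159 165 163 174 159 163 178 106
   0   2]
top -1 clip a [-0.0631 -0.0568 -0.0498] b [-0.0196  0.0202] [np.float64(-0.0162), np.float64(0.0145)]
top 1 clip a [0.0366 0.0427 0.05  ] b [-0.0197  0.02  ] [np.float64(-0.0175), np.float64(0.0151)]
side 0.06 a [ 0  0  0  0  0  0  0 20 19  2  0  0  0  0  0  0  0 20 14  1  0  0  0 25
 16  1  0  0]
   b [ 0  0  0  0  0  5 22  9  9  5  7 12 26 23  0  0  0  0  0  0]
side 0.03 a [ 0  0  0  0  0  0  0 60 34  7  0  0  0  0  0  0  0 56 28  3  0  0  3 65
 16  0  0  0]
   b [ 0  0  0  0  0 19 61 23 27 23 20 33 24 34  8  0  0  0  0  0]
side 0.004 a [ 0 13 66 56 45 52 46 65 22 14 18 18 33 33 35 37 43 54 20 12 13 17 22 40
 18  8  0  0]
   b [ 0  4 80 70 75 76 63 53 53 40 40 36 32 38 30 43 48 18  1  0]
side -1 clip a [-0.0672 -0.0588 -0.0489] b [-0.0206  0.0182] [np.float64(-0.0159), np.float64(0.0141)]
side 1 clip a [0.0332 0.0384 0.0486] b [-0.0197  0.0186] [np.float64(-0.0165), np.float64(0.014)]
```

View pics/crop_cr.png

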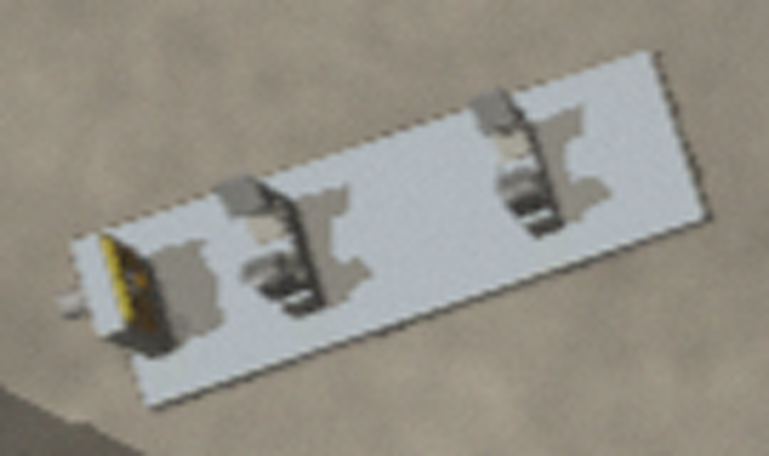

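The crop shows clips at (275,235) and (525,165) and the plate at (125,290); the base extends further at the free end, so the seat sits about 7.5 mm from the base centre. Grasping now.

```bash
cat >> h.py <<'E'
def R(deg):  # tool down, tool y at angle deg-90 (tool x along/against wand axis)
    a=np.deg2rad(deg);x=np.array([np.cos(a),np.sin(a),0]);z=np.array([0,0,-1.]);return np.stack([x,np.cross(z,x),z],1)
W=np.array([.547,-.2235]);WA=71.9
CU=np.array([np.cos(np.deg2rad(110)),np.sin(np.deg2rad(110))]);SEAT=np.array([.4992,.2333]);CA=110.
def st(tag=''):
    s=env.sense();f=s['wrist_force'];print(tag,'t%.2f'%s['t'],s['ee_pos'].round(4),'F',f.round(1),'Fu %.1f'%(f[:2]@CU),'M',s['moment'].round(2),'w %.4f'%s['gripper_width'],'g %.0f'%s['grasp_force']);return s
E
python3 - <<'E'
from h import *
for k in(0,180):
    for p,a in((W,WA),(SEAT,CA)):
        q=solver.inverse_kinematics([*p,.15],R(a+k));print(k,None if q is None else np.round(q,2))
k=0 if abs(solver.inverse_kinematics([*W,.15],R(WA))[6])<abs(solver.inverse_kinematics([*W,.15],R(WA+180))[6]) else 180
print(k)
env.reach([*W,.13],R(WA+k));st('hover')
p,d=viewer.read_camera('wrist');cv2.imwrite('pics/w1.png',p[:,:,::-1])
for n in('wand','butt'):print(n,[(np.round(r['at'],3).tolist(),round(r['score'],2)) for r in tip_of('wrist',n)][:3])
E
```

```text
0 [-0.3   0.56  0.86  1.85 -0.52  0.97  0.47]
0 [-0.71  0.38  0.26  1.92 -0.13  0.86 -0.03]
180 [-0.53  0.87  1.34  1.86 -0.92  1.21 -2.34]
180 [-0.21  0.41 -0.36  1.89  0.18  0.88  2.83]
0
hover t4.28 [ 0.5475 -0.2225  0.1299] F [0.1 0.3 0.5] Fu 0.2 M [-0.01  0.13 -0.01] w 0.0919 g 0
wand [([0.545, -0.227, 0.048], 0.81), ([0.293, -0.211, 0.019], 0.77)]
butt [([0.572, -0.145, 0.045], 0.83), ([0.255, -0.111, 0.016], 0.73)]
```

```bash
python3 - <<'E'
from h import *
env.movel([*W,.026],R(WA),rate=.12);st('down')
effector.grasp(55);st('grasp')
env.movel([*W,.056],rate=.1);st('lift');env.movel([*W,.15],rate=.2);env.pause(.3);st('held')
H=SEAT-.013*CU
env.reach([*H,.15],R(CA));env.pause(.3);st('over')
env.movel([*H,.105-.019],R(CA),rate=.12);env.pause(.3);st('above')
for c in('side','top','wrist'):
    p,d=viewer.read_camera(c);cv2.imwrite(f'pics/{c}2.png',p[:,:,::-1]);np.savez(c+'2.npz',p=p,d=d)
    for n in('wand','butt'):print(c,n,[(np.round(r['at'],3).tolist(),round(r['score'],2)) for r in tip_of(c,n)][:3])
print('expected',H,H+.08*CU)
np.savez('wpose.npz',T=0,p=env.sense()['ee_pos'],R=env.sense()['tcp_rot'])
s=np.load('side2.npz')['p'][90:200,260:420,::-1];w=np.load('wrist2.npz')['p'][:,:,::-1]
cv2.imwrite('pics/m2.png',np.vstack([cv2.resize(s,(436,300),interpolation=cv2.INTER_CUBIC),cv2.resize(w,(480,300))[:,22:458]]))
E
```

```text
down t5.44 [ 0.5475 -0.2239  0.0267] F [ 0.5  0.9 -0.3] Fu 0.7 M [-0.08  0.12 -0.03] w 0.0919 g 0
grasp t6.49 [ 0.5464 -0.2233  0.0259] F [-3.3  1.7  2.6] Fu 2.7 M [0.22 0.65 0.02] w 0.0228 g 55
lift t6.94 [ 0.5477 -0.2235  0.0569] F [-0.1 -0.1 -1.8] Fu -0.1 M [-0.01  0.09 -0.  ] w 0.0227 g 55
held t7.86 [ 0.5464 -0.2234  0.149 ] F [ 0.5  0.3 -1.7] Fu 0.1 M [ 0.    0.06 -0.07] w 0.0226 g 55
over t9.80 [0.5039 0.2204 0.15  ] F [ 0.  -0.3 -2.1] Fu -0.3 M [-0.06  0.02  0.02] w 0.0226 g 55
above t10.78 [0.5039 0.2214 0.0866] F [-0.6 -0.1 -1.3] Fu 0.1 M [-0.06  0.04  0.06] w 0.0227 g 55
side wand [([0.291, -0.214, 0.017], 0.95), ([0.502, 0.222, 0.108], 0.83), ([0.214, 0.222, 0.017], 0.79)]
side butt [([0.256, -0.107, 0.015], 0.8), ([0.477, 0.293, 0.105], 0.65), ([0.156, 0.13, 0.016], 0.64)]
top wand [([0.289, -0.213, 0.014], 0.79), ([0.502, 0.226, 0.103], 0.74), ([0.211, 0.221, 0.017], 0.72)]
top butt [([0.478, 0.291, 0.106], 0.94), ([0.255, -0.105, 0.016], 0.91), ([0.152, 0.129, 0.019], 0.78)]
wrist wand [([0.499, 0.218, 0.106], 0.86), ([0.21, 0.224, 0.021], 0.81)]
wrist butt [([0.154, 0.13, 0.015], 0.74), ([0.476, 0.297, 0.104], 0.56)]
expected [0.50364626 0.221084  ] [0.47628465 0.29625941]
```

View pics/m2.png

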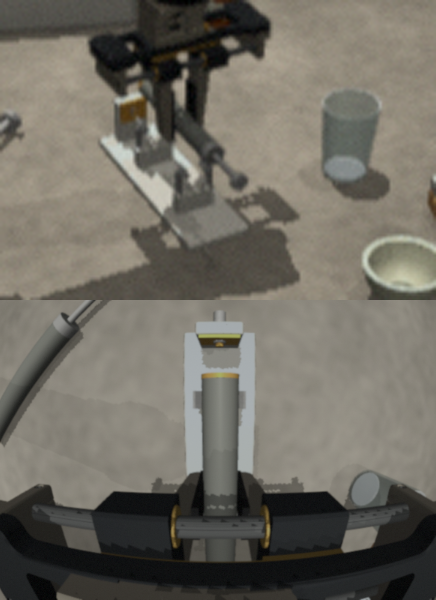

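The side view shows the level wand held over the cradle, clear of everything. The wrist view has the barrel centred on the cradle, with its butt (220,375) short of the plate (220,335). Pressing down in small force-watched steps.

```bash
python3 - <<'E'
from h import *
H=SEAT-.013*CU
env.movel([*H,.056],R(CA),rate=.08);env.pause(.2)
b=np.mean([env.sense()['wrist_force'] for _ in range(3)],0);st('start')
z=.056;pk=0
while z>.0315:
    z-=.001;env.movel([*H,z],R(CA),rate=.02)
    s=env.sense();f=s['wrist_force']-b;pk=max(pk,f[2])
    print('z%.4f act%.4f F'%(z,s['ee_pos'][2]),f.round(1),'M',s['moment'].round(2))
    if f[2]>24 or (z<.0355 and f[2]>9) : break
st('end')
E
```

```text
start t11.96 [0.504  0.2212 0.0564] F [ 0.3  0.5 -2.7] Fu 0.4 M [-0.01 -0.   -0.02] w 0.0228 g 55
z0.0550 act0.0551 F [-0.6 -0.6  1. ] M [-0.08 -0.01  0.03]
z0.0540 act0.0540 F [-0.3 -0.7  0.7] M [-0.07  0.04  0.01]
z0.0530 act0.0529 F [-0.7 -0.8  1.4] M [-0.03  0.05  0.01]
z0.0520 act0.0519 F [-1.4 -1.   1.3] M [-0.13  0.25  0.  ]
z0.0510 act0.0510 F [-2.9 -1.4  4.6] M [-0.28  0.64 -0.  ]
z0.0500 act0.0502 F [-3.5 -1.4  7.5] M [-0.37  0.96  0.  ]
z0.0490 act0.0494 F [-4.4 -3.3 10.5] M [-0.34  1.    0.05]
z0.0480 act0.0486 F [-5.2 -2.3 12.2] M [-0.36  1.13  0.09]
z0.0470 act0.0477 F [-5.1 -2.2 12.9] M [-0.32  1.24  0.06]
z0.0460 act0.0466 F [-5.1 -3.5 10.8] M [-0.32  1.18  0.06]
z0.0450 act0.0458 F [-5.3 -3.5 13.6] M [-0.33  1.25  0.06]
z0.0440 act0.0448 F [-5.6 -2.7 12.4] M [-0.33  1.27  0.11]
z0.0430 act0.0436 F [-6.1 -2.2 11.7] M [-0.19  1.2  -0.  ]
z0.0420 act0.0425 F [-5.  -1.7  9.1] M [-0.11  1.09  0.  ]
z0.0410 act0.0413 F [-5.4 -2.2  8.1] M [-0.08  1.04  0.01]
z0.0400 act0.0400 F [-4.9 -1.8  7.4] M [-0.07  0.91  0.06]
z0.0390 act0.0387 F [-3.  -1.4  4.1] M [-0.21  0.82 -0.01]
z0.0380 act0.0375 F [-3.2 -1.3 -0.5] M [-0.12  0.7   0.01]
z0.0370 act0.0365 F [-2.5 -2.4 -2.8] M [-0.2   0.63  0.01]
z0.0360 act0.0357 F [-3.2 -0.9 -3.9] M [-0.26  0.66  0.01]
z0.0350 act0.0348 F [-4.4 -1.8 -2.8] M [-0.33  0.78 -0.01]
z0.0340 act0.0339 F [-4.2 -2.4 -2.6] M [-0.35  0.87  0.02]
z0.0330 act0.0333 F [-5.4 -2.4  3.2] M [-0.54  1.31  0.01]
z0.0320 act0.0332 F [-8.6 -3.1 12. ] M [-0.71  1.89  0.11]
end t17.96 [0.5034 0.221  0.0332] F [-8.3 -2.6  9.3] Fu 0.4 M [-0.71  1.89  0.11] w 0.0224 g 55
```

Force peaked at 13 N, snapped, then met the rigid seat at axis height 0.052 m; the pitch moment is about 0, so both clips closed. Now I'll relieve the preload and slide.

```bash
python3 - <<'E'
from h import *
n=np.array([CU[1],-CU[0]])
b=np.array([.0,.0,-2.0])
def rd(k=4):
    F=[];
    for _ in range(k): F.append(env.sense()['wrist_force']-b);env.pause(.02)
    return np.mean(F,0)
lat=0;
env.movel([*(SEAT-.013*CU),.0328],R(CA),rate=.02);f=rd();print('relieve',f.round(1),'n',f[:2]@n)
for _ in range(3):
    if abs(f[:2]@n)<2:break
    lat+=.0007*np.sign(f[:2]@n);env.movel([*(SEAT-.013*CU+lat*n),.0328],R(CA),rate=.02);f=rd();print('lat',lat,f.round(1),'n %.1f'%(f[:2]@n))
st('pre-slide')
a=-.013;hist=[];fine=0
while a<.024:
    a+=.0003 if fine else .001
    env.movel([*(SEAT+a*CU+lat*n),.0328],R(CA),rate=.02)
    f=rd(2+2*fine);s=env.sense();fu=-f[:2]@CU;hist.append(fu)
    print('a%.4f act%.4f push %.1f n %.1f z %.1f t%.1f'%(a,(s['ee_pos'][:2]-SEAT)@CU,fu,f[:2]@n,f[2],s['t']))
    fr=np.median(hist[2:8]) if len(hist)>5 else 99
    if fu>15 or (len(hist)>5 and fu>fr+7): break
    if len(hist)>5 and fu>fr+2.2: fine=1
    if s['t']>48:break
print('friction',fr);st('end')
E
```

```text
relieve [-5.9 -2.3  4.6] n -6.286158966853353
lat -0.0007 [-4.7 -2.1  4.6] n -5.2
lat -0.0014 [-2.  -1.   2.8] n -2.2
lat -0.0021 [ 1.5  0.8 -0.1] n 1.7
pre-slide t19.23 [0.5028 0.2208 0.033 ] F [ 2.5  1.2 -3.5] Fu 0.3 M [ 0.11 -0.46 -0.03] w 0.0229 g 55
a-0.0120 act-0.0124 push 2.3 n 4.2 z -0.6 t19.5
a-0.0110 act-0.0114 push 2.4 n 4.6 z 0.5 t19.8
a-0.0100 act-0.0103 push 2.7 n 4.7 z 0.7 t20.1
a-0.0090 act-0.0093 push 2.1 n 4.9 z 0.9 t20.4
a-0.0080 act-0.0083 push 2.4 n 4.3 z 1.1 t20.6
a-0.0070 act-0.0073 push 2.4 n 4.4 z 0.6 t20.9
a-0.0060 act-0.0063 push 2.5 n 5.0 z 1.1 t21.2
a-0.0050 act-0.0053 push 1.6 n 4.5 z 0.6 t21.5
a-0.0040 act-0.0043 push 2.2 n 4.5 z 0.5 t21.8
a-0.0030 act-0.0033 push 2.4 n 4.4 z 1.8 t22.1
a-0.0020 act-0.0023 push 1.5 n 4.7 z 0.9 t22.3
a-0.0010 act-0.0013 push 2.6 n 4.5 z 0.2 t22.6
a0.0000 act-0.0003 push 2.0 n 5.3 z 0.7 t22.9
a0.0010 act0.0007 push 1.8 n 4.7 z 1.1 t23.2
a0.0020 act0.0017 push 2.5 n 4.1 z 1.0 t23.5
a0.0030 act0.0026 push 1.7 n 4.7 z 0.7 t23.8
a0.0040 act0.0037 push 1.9 n 4.6 z 0.6 t24.0
a0.0050 act0.0046 push 2.0 n 4.2 z 0.9 t24.3
a0.0060 a
[... 405 characters left out ...]
ct0.0146 push 2.2 n 4.6 z 1.2 t27.2
a0.0160 act0.0156 push 2.4 n 4.8 z 0.7 t27.4
a0.0170 act0.0167 push 2.5 n 4.5 z 2.0 t27.7
a0.0180 act0.0177 push 2.6 n 4.2 z 1.4 t28.0
a0.0190 act0.0184 push 2.7 n 4.2 z 1.1 t28.3
a0.0200 act0.0193 push 3.0 n 4.5 z 0.9 t28.6
a0.0210 act0.0201 push 3.4 n 4.5 z 0.7 t28.9
a0.0220 act0.0205 push 4.5 n 5.6 z 1.3 t29.1
a0.0230 act0.0205 push 6.3 n 4.9 z 1.8 t29.4
a0.0233 act0.0205 push 6.5 n 4.6 z 1.2 t29.7
a0.0236 act0.0205 push 7.4 n 4.4 z 1.3 t30.1
a0.0239 act0.0205 push 8.1 n 4.5 z 1.1 t30.4
a0.0242 act0.0205 push 8.9 n 4.6 z 1.9 t30.7
friction 2.4391454870896574
end t30.69 [0.4911 0.2522 0.0332] F [ 6.6 -7.4 -1.3] Fu -9.2 M [-1.48 -1.51  0.1 ] w 0.0227 g 55
```

The rigid stop was found (motion halts at 20.5 mm with push rising). Push is now about 7 N over a 2.1 N friction. I'll add a touch, relieve the sideways load, let go and check.

```bash
python3 - <<'E'
from h import *
n=np.array([CU[1],-CU[0]]);lat=-.0013
env.movel([*(SEAT+.0246*CU+lat*n),.0328],R(CA),rate=.01);env.pause(.2);s=st('push');print('n',s['wrist_force'][:2]@n)
effector.release();env.pause(.2);s=st('open')
q=s['ee_pos'];env.movel([q[0],q[1],.16],R(CA),rate=.15);env.pause(.2);st('up')
for c in('wrist',):
    p,d=viewer.read_camera(c);np.savez(c+'3.npz',p=p,d=d);cv2.imwrite('pics/w3.png',p[:,:,::-1])
    for m in('wand','butt'):print(c,m,[(np.round(r['at'],3).tolist(),round(r['score'],2)) for r in tip_of(c,m)][:3])
print('expect butt at stop',SEAT+.1005*CU)
E
```

```text
push t31.14 [0.4912 0.2524 0.0331] F [ 6.4 -7.9  1.3] Fu -9.6 M [-1.71 -1.27  0.06] w 0.0227 g 55
n 3.3137817340911893
open t32.43 [0.4896 0.256  0.0328] F [0.1 0.5 0.5] Fu 0.4 M [-0.03  0.06  0.02] w 0.0921 g 0
up t33.63 [0.4892 0.2556 0.1592] F [ 0.8 -0.5 -0.5] Fu -0.8 M [-0.08  0.04 -0.01] w 0.0916 g 0
wrist wand [([0.208, 0.226, 0.019], 0.71), ([0.488, 0.25, 0.055], 0.64)]
wrist butt [([0.153, 0.131, 0.015], 0.9), ([0.464, 0.329, 0.049], 0.73)]
expect butt at stop [0.46482698 0.32773911]
```

View pics/w3.png

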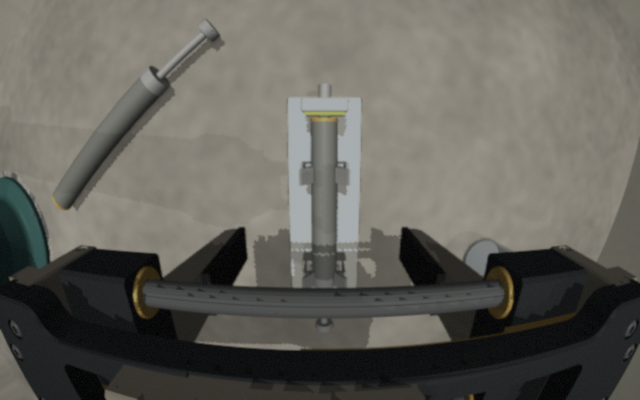

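The wrist view shows the wand in both clips (322,172) and (322,262), with its butt (323,118) against the plate's stud. One depth check that it lies level, then I'll hand in.

```bash
python3 - <<'E'
from h import *
n=np.array([CU[1],-CU[0]]);ok=True
for c in('side','top'):
    p,d=viewer.read_camera(c);P=cloud(c,d);r=P[...,:2]-SEAT;a,b=r@CU,r@n
    for lo,hi in((-.058,-.04),(-.035,-.01),(.06,.09)):
        m=(d>0)&(abs(b)<.006)&(a>lo)&(a<hi)&(P[...,2]>.04)&(P[...,2]<.09)
        if m.sum()>5:
            z=np.percentile(P[m][:,2],75);print(c,lo,m.sum(),z.round(4));ok&=.058<z<.068
    for t in('beaker','jar','mortar'):print(t,[np.round(x['at'],3).tolist() for x in tip_of(c,t)[:1]])
if ok: print(workorder.finish_job())
E
```

```text
side -0.058 19 0.0631
side -0.035 15 0.0639
side 0.06 21 0.0635
beaker [[0.705, 0.244, 0.005]]
jar [[0.712, -0.197, 0.002]]
mortar [[0.707, 0.011, 0.002]]
top -0.058 47 0.0644
top -0.035 67 0.0642
beaker [[0.708, 0.246, -0.004]]
jar [[0.713, -0.2, -0.002]]
mortar [[0.712, 0.01, -0.004]]
the job is handed in; nothing more can be done
None
```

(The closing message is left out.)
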